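# Hang the ballast caddy back on the bench rail

## Robot

A 6-joint arm with a two-finger parallel gripper is mounted at the origin on a cart in front of the work surface, level with it; the furniture and walls round the work are solid. World frame = base frame: x ahead of the robot, y to its left, z up, the work surface at z = 0. Lengths are in m, angles in degrees, forces in N, time in s.
With the tool pointing down it reaches from about 0.375 to 0.9 m from the base axis. Payload 3.1 kg.
Tool frame: the origin (TCP) lies on the centre line of the jaws, within the pads' length; the fingertips stand 17 mm ahead of it and the grasp point (between the pads) lies 2 mm behind it; z points along the fingers, y is the line along which they close (so a half turn about z gives the same grasp; the last joint's range is limited). The gripper opens to 87 mm and grips with 3 to 60 N. Pads are 19 mm wide; open, the fingers measure 117 mm over their backs; the gripper's body (75 mm by 190 mm) begins 51 mm behind the grasp point.
Start: joints at [58.642, 30.224, 82.088, -0, 67.689, -10.227], TCP at [0.225, 0.583, 0.24] pointing down, gripper open.
Joint ranges: [-176.69, 176.69], [-43.24, 126.21], [12.49, 139.97], [-82, 262], [0, 151.66], [-163.58, 163.58]. Speed limits (degrees/s): [159.86, 159.86, 180, 180, 180, 180].

## Interface

Orientations are given as a 3x3 rotation matrix whose columns are the frame's x, y, z axes.
In Python, from rig import bot, imaging, finder gives the robot as it stands. The module is installed in compiled form; this text tells all that it offers.
- The arm moves only by the tool play_rows, never from a script. Its argument "motion" is a list that holds one entry, the list of rows, each a list of 6 numbers: the shift along the tool's x, y, z in m, then the turn, a rotation vector about the tool's x, y, z in degrees. In form: [[[dx, dy, dz, wx, wy, wz], ...]]. A call has 1 to 8 rows; each row is the pose to reach, as a shift and turn from the pose commanded when the call began, along the tool's axes at that moment; what a row does not reach only later rows make up. A row lasts 1/12 s, in which the tool goes at most 41.7 mm and 7.16 degrees, less where a joint would pass 70% of its speed; a pose out of reach is approached as far as the arm can. A call with a gripper value outside its range is refused whole. "fingers" is the finger opening in m, from 0 to 0.087, set as the call begins (left out, the last holds). The fingers move at their own pace and stop on an object; the grip force is fixed at half the most. Time passes only in rows, so rows that repeat a pose let the fingers close. It gives the time, the measured TCP pose, the force, the opening and the grip force at its end, in the units of the state.
- bot.read_state(): the state, without advancing time (a new reading comes with each control period).
- imaging.capture(name): name is "side" or "top" or "wrist"; returns a dict with "frame" (420x560x3 uint8, red, green, blue), "camera_matrix" (3x3 intrinsics, pixels), "R" (3x3) and "t" (3): a world point X has camera coordinates R X + t. Camera axes: x right, y down, z forward; pixel columns grow to the right and rows downward; lengths in m; the calibration is good to about 2 mm. A picture is of the moment at which its call begins. There is no depth.
- bot.hand_in(): hands the job in; it is judged then, once.
Trained networks look in the newest picture that a camera, given by its name, has taken for a name from the list of things; names that differ only in an ending like _2 or _b are one class to them, and where a whole thing is asked for, a point or a joint stands for the part that bears it (a point fixed in the world has none). Each returns a list of dicts, best first, with "confidence" (0 to 1); they miss things now and then, are a little off and sometimes report something else, mostly with a low value. They report only what shows in the picture. A call takes as long as a camera call.
- finder.recognise(camera, name): "at" ([x, y, z] in m, in world coordinates, good to about 4 mm: the middle of the surface that is visible of it).
- finder.outline_of(camera, name): "pixels" (420x560 bool, what is visible of it).
The state is a dict: "time_s": time; "joint_positions": joint angles; "qvel": joint speeds; "tau": joint torques, N m; "position": TCP position; "tcp_rot": TCP orientation; "force": force on the tool from outside, world axes, zero at the start; "moment": the same for the moment, N m; "opening": opening from 0.0 (shut) to 1.0 (fully open); "grasp_force": force on a finger pad.
Only numpy, scipy, OpenCV 4.12 (cv2) and the standard library are available. Lean on these libraries where they do the work, as an engineer would, in place of code of your own. Each camera call takes 0.05 s, during which the arm holds its last target. There are 200 camera calls.

## Task

Ballasting is finished, so clear it away: stand the loose jar with the white cap in the empty front compartment of the grey caddy that stands on the table, then hang that caddy by its rear hook on the rail of the stand, in the free gap between the hanging caddies. Keep caddy and jar upright, seat the hook fully on the rail, and leave the neighbouring caddies hanging where they are.

Things in the scene. Friction and masses are not known exactly. Their poses are not given: they have to be found in the camera images.
- ballast_caddy: Grey steel caddy standing on the table: 141 (x, with hook) x 78 (y) x 108 mm high, about 0.3 kg with two pots fixed in its small rear compartment. Origin: underside, straight below the handle's middle; z up, +x to the rear (hook side), y along the handle. Outside x = -76.5 to 47.5 mm plus hook to 68. With the jar aboard it balances under its handle, without it is rear-heavy
- ballast_caddy_front (a point): Centre of the front compartment's floor (caddy x = -37.5, y = 0, z = 3 mm); axes as the caddy's. Compartment 72 x 72 mm inside, open on top; side walls reach 31 mm above this floor, front wall 25 mm
- ballast_caddy_grip (a point): Middle of the caddy's handle, a fixed round wooden sleeve 14 mm thick and 50 mm long along the caddy's y, 101 mm above the underside, on a wire arch; axes as the caddy's. Fingers closing on it from front and rear clear the jar if their tips reach no lower than 20 mm below this point
- ballast_caddy_hook (a point): Centre of the roof of the caddy's hook slot (caddy x = 54.5, y = 0, z = 84 mm); rests on the rail's top when hung; axes as the caddy's. The slot runs along y, is 14 mm wide (x) between back plate and down-turned lip, 60 mm long. The lip reaches 28 mm below this point and flares to the rear at its end
- ballast_jar: Loose plastic jar with a white ribbed cap, standing on the table, 60 mm across, 75 mm high with cap, about 0.09 kg. Origin: centre of its underside; z up. Grip its body, 58 mm across, at or below 63 mm above its underside; the cap above that is only skin and gives no grip
- rack: Plywood stand fixed on the table, 454 mm wide (y), 146 mm high, carrying a level rail. Origin: table level below the rail's middle; z up, y along the rail, -x the front, where the caddies hang. Base 18 mm high, reaching 120 mm forward. A round bar, 16 mm thick, axis 58 mm up and 2 mm forward of the rail's middle, props the backs of hung caddies. End posts leave 384 mm of rail free
- rail_mid (a point): Middle of the rail's top edge, 134 mm above the table; the rail is a flat bar 6 mm thick (x), 24 mm high, open behind; axes as the stand's. A hung caddy settles upright with its hook point about 4 mm forward of the rail's middle, at rail top height, its underside 50 mm above the table, its lip against the rail's rear face
- tool_caddy: Hanging caddy with a screwdriver, pencil, tweezers and pin vice standing in it, up to 145 mm above its underside; same make, size, origin and axes as ballast_caddy
- scenery_caddy: Hanging caddy with a large black-capped jar in front and a small tree behind; same make, size, origin and axes as ballast_caddy
- glue_caddy: Hanging caddy with a glue bottle, top 142 mm above its underside; same make, size, origin and axes as ballast_caddy. Of the three hanging caddies two are close together (84 mm between centres); between these and the third is the free gap, 94 mm wide (172 mm between centres), the only place wide enough. Which caddy hangs where varies

How it is judged:
By the outcome, as a careful person would: the job done as asked, in the order asked, and still so for the second after the job is handed in, with the robot touching nothing.
It also fails if it takes over 67 s, if anything falls off the work surface, if the arm or the gripper's body presses on something with over 40 N, if the wrist force passes 120 N, or if a joint passes its speed limit or range.

## Working session

There is one attempt and no reset: what is moved stays moved. The work goes in short steps, Python scripts to look and compute and a tool call to move; the robot and the scene stay as the last step left them, time stands still between calls to the robot, and variables do not carry over. Pictures are saved under pics/ and viewed, at most 10 in all, crops included, and the job is handed in when it is done.

Besides the shell and the picture viewer there is one more tool, called after "Call:" by a JSON object that holds its "fn" and its "kwargs", one argument or row to a line. play_rows: Moves the arm, as the interface text tells. Its arguments: {"type":"object","properties":{"motion":{"type":"array"},"fingers":{"type":"number"}},"required":["motion"]}

```bash
mkdir -p pics; ls
cat > h.py <<'E'
import numpy as np, cv2
from rig import bot, imaging, finder
def shot(c,fn=None):
    r=imaging.capture(c)
    if fn: cv2.imwrite('pics/'+fn,r['frame'][:,:,::-1])
    return r
def proj(r,X):
    X=np.atleast_2d(X); c=X@np.array(r['R']).T+np.array(r['t']); p=c@np.array(r['camera_matrix']).T
    return p[:,:2]/p[:,2:]
def onplane(r,uv,z):
    R=np.array(r['R']);t=np.array(r['t']);K=np.array(r['camera_matrix'])
    d=R.T@np.linalg.solve(K,[uv[0],uv[1],1.]);o=-R.T@t
    return o+d*(z-o[2])/d[2]
E
python3 - <<'E'
from h import *
s=bot.read_state(); print(s)
np.set_printoptions(precision=4,suppress=True)
for c in ['side','top']:
    r=shot(c,c+'1.png'); print(c,'pos',-np.array(r['R']).T@r['t'])
    for n in ['ballast_caddy','ballast_caddy_front','ballast_caddy_grip','ballast_caddy_hook','ballast_jar','rack','rail_mid','tool_caddy','scenery_caddy','glue_caddy']:
        for d in finder.recognise(c,n)[:2]: print(c,n,np.array(d['at']),round(d['confidence'],2))
E
```

```text
pics
{'time_s': 0.0, 'joint_positions': array([ 5.86438905e+01,  3.02775180e+01,  8.21562364e+01,  2.51523470e-04,
        6.76873525e+01, -1.02277810e+01]), 'qvel': array([-0.01479937,  0.07988213,  0.04164674,  0.05570403, -0.0068453 ,
        0.06107968]), 'tau': array([ 9.42645529e-04, -4.40051830e+01, -1.76589489e+01,  6.33584079e-02,
        5.84103190e-02, -1.54108111e-04]), 'position': array([0.22490028, 0.58239917, 0.23858794]), 'tcp_rot': array([[-9.32774618e-01,  3.60458451e-01, -1.10335027e-03],
       [ 3.60459940e-01,  9.32772953e-01, -1.80289077e-03],
       [ 3.79308074e-04, -2.07940432e-03, -9.99997766e-01]]), 'force': array([-0.27890476, -0.72912372,  0.19010761]), 'moment': array([-0.03161271,  0.0134331 , -0.00539751]), 'grasp_force': 0.0, 'opening': 1.0011549094782664}
side pos [ 0.3181 -0.8977  0.4913]
side ballast_caddy [ 0.4631 -0.1525  0.0255] 0.82
side ballast_caddy [ 0.6554 -0.1633  0.0797] 0.21
side ballast_caddy_front [ 0.4595 -0.1492  0.0291] 0.83
side ballast_caddy_front [0.4391 0.2209 0.0478] 0.66
side ballast_caddy_grip [ 0.4635 -0.1535  0.0326] 0.77

[... 180 characters left out ...]
88] 0.67
side rail_mid [ 0.6777 -0.2058  0.0201] 0.62
side tool_caddy [ 0.6538 -0.165   0.0813] 0.91
side scenery_caddy [ 0.6258 -0.009   0.0952] 0.77
side glue_caddy [0.6056 0.095  0.1237] 0.66
top pos [0.4317 0.0196 1.2212]
top ballast_caddy [ 0.4527 -0.1504  0.0229] 0.88
top ballast_caddy_front [ 0.4479 -0.1504  0.026 ] 0.84
top ballast_caddy_grip [ 0.4491 -0.1511  0.0259] 0.57
top ballast_caddy_hook [ 0.4531 -0.1548  0.0258] 0.57
top ballast_jar [0.4421 0.237  0.072 ] 0.66
top rack [ 0.6643 -0.0496  0.0181] 0.78
top rail_mid [ 0.6622 -0.0458  0.0181] 0.95
top tool_caddy [ 0.6571 -0.1549  0.0736] 0.74
top scenery_caddy [0.6419 0.0185 0.1328] 0.63
top glue_caddy [0.6465 0.1028 0.0926] 0.77
```

Run:
```python
import cv2
a=cv2.imread('pics/top1.png');cv2.imwrite('pics/top1b.png',cv2.resize(a,(800,600),interpolation=cv2.INTER_CUBIC))
a=cv2.imread('pics/side1.png');cv2.imwrite('pics/side1b.png',cv2.resize(a,(800,600),interpolation=cv2.INTER_CUBIC))
```

```text
(no output)
```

View pics/top1b.png

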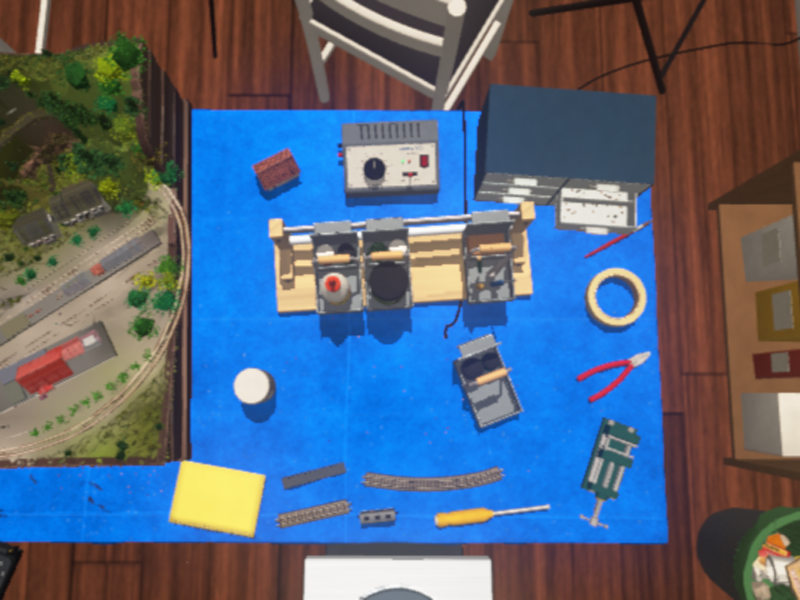

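View pics/side1b.png

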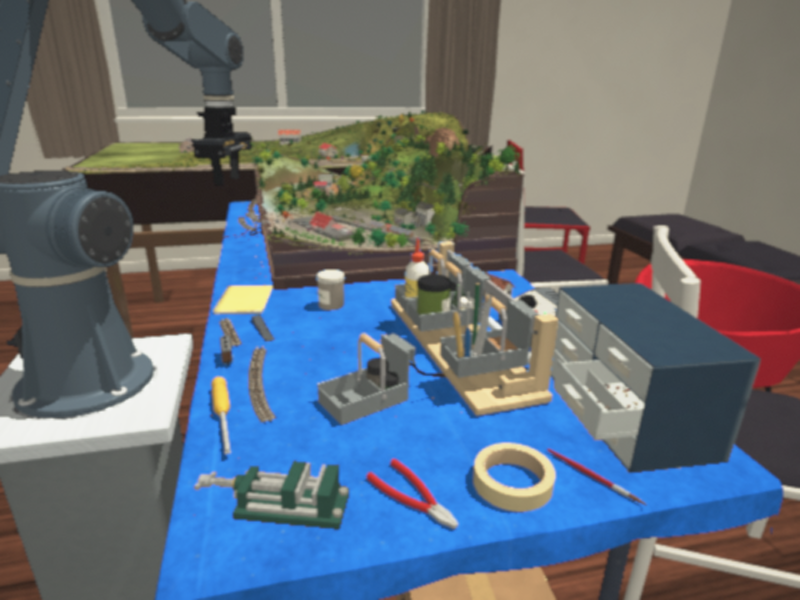

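The top view shows the jar at about (253,387) and the caddy at about (488,382). The caddy's hook is up and to the left, so its yaw is about +17°. The rack's free gap is at about (437,270), between the scenery and tool caddies. The side view agrees. Next I'll refine the jar and move over to it for wrist views.

Run:
```python
from h import *
np.set_printoptions(precision=4,suppress=True)
r=shot('top')
def m(n):
    d=finder.outline_of('top',n)[0]; p=d['pixels'].astype(np.uint8); return p,d['confidence']
p,c=m('ballast_jar'); ys,xs=np.nonzero(p); print('jar',c,len(xs),onplane(r,(xs.mean(),ys.mean()),.07), onplane(r,(xs.mean(),ys.mean()),.06))
for n in ['ballast_caddy','rack']:
    p,c=m(n); ys,xs=np.nonzero(p); R=cv2.minAreaRect(np.c_[xs,ys].astype(np.float32)); b=cv2.boxPoints(R); print(n,c,len(xs)); 
    for q in b: print(q,onplane(r,q,.03))
# landscape edge and posts (800x600 pixel -> 560x420)
for uv in [(190,460),(190,110),(176,460)]: print(onplane(r,np.array(uv)*.7,0.),onplane(r,np.array(uv)*.7,.15))
for uv in [(277,224),(527,207)]: print('post top',onplane(r,np.array(uv)*.7,.146))
s=bot.read_state(); print(s['position'],s['tcp_rot'])
```

```text
jar 0.69 1887 [ 0.4519 -0.146   0.07  ] [ 0.4521 -0.1474  0.06  ]
ballast_caddy 0.88 1951
[313.9469 243.0567] [ 0.5085 -0.0866  0.03  ]
[348.1447 230.3908] [ 0.5403 -0.1718  0.03  ]
[369.0133 286.7358] [ 0.4023 -0.2205  0.03  ]
[334.8155 299.4017] [ 0.3715 -0.1364  0.03  ]
rack 0.93 5015
[188.181  153.0562] [0.7353 0.2307 0.03  ]
[373.6802 140.3362] [ 0.7709 -0.2409  0.03  ]
[378.1773 205.9193] [ 0.6021 -0.248   0.03  ]
[192.6781 218.6392] [0.568  0.2149 0.03  ]
[0.3131 0.3608 0.    ] [0.3277 0.3189 0.15  ]
[0.9494 0.3882 0.    ] [0.8858 0.3429 0.15  ]
[0.313  0.3851 0.    ] [0.3276 0.3402 0.15  ]
post top [0.6971 0.1968 0.146 ]
post top [ 0.727  -0.2043  0.146 ]
[0.2253 0.583  0.2395] [[-0.9328  0.3605 -0.    ]
 [ 0.3605  0.9328  0.    ]
 [ 0.      0.     -1.    ]]
```

Call:
{"fn": "play_rows", "kwargs": {
  "motion": [
    [[0,0,-0.04,0,0,0],[0,0,-0.08,0,0,0],[-0.326,-0.247,-0.08,0,0,52],[-0.326,-0.247,-0.08,0,0,52],[-0.326,-0.247,-0.08,0,0,52],[-0.326,-0.247,-0.08,0,0,52],[-0.326,-0.247,-0.08,0,0,52],[-0.326,-0.247,-0.08,0,0,52]]
  ],
  "fingers": 0.087
}}

```text
time_s: 1.97
position: [0.3573, 0.3686, 0.3198]
tcp_rot: [[-0.432, 0.902, 0.001], [0.902, 0.432, 0.0], [-0.0, 0.001, -1.0]]
force: [0.9, 0.9, 0.4]
opening: 1.0
grasp_force: 0.0
```

Call:
{"fn": "play_rows", "kwargs": {
  "motion": [
    [[-0.157,0.017,0,0,0,8],[-0.157,0.017,0,0,0,8],[-0.157,0.017,0,0,0,8],[-0.157,0.017,0,0,0,8],[-0.157,0.017,0,0,0,8],[-0.157,0.017,0,0,0,8]]
  ]
}}

```text
time_s: 2.47
position: [0.4415, 0.2351, 0.3196]
tcp_rot: [[-0.303, 0.953, -0.0], [0.953, 0.303, 0.0], [0.0, 0.0, -1.0]]
force: [-0.2, 0.0, 0.9]
opening: 1.003
grasp_force: 0.0
```

Run:
```python
from h import *
np.set_printoptions(precision=4,suppress=True)
s=bot.read_state(); print(s['position'],s['tcp_rot'],s['joint_positions'])
r=shot('wrist'); a=r['frame'][:,:,::-1]
print('cam',-np.array(r['R']).T@r['t'],r['R'][2])
for d in finder.recognise('wrist','ballast_jar'): print(d)
for d in finder.outline_of('wrist','ballast_jar')[:1]:
    p=d['pixels'].astype(np.uint8); cs,_=cv2.findContours(p,0,1); c=max(cs,key=cv2.contourArea); print(d['confidence'],cv2.boundingRect(c),cv2.minEnclosingCircle(c))
cv2.imwrite('pics/w1.png',cv2.resize(a,(800,600),interpolation=cv2.INTER_CUBIC))
```

```text
[0.4415 0.2351 0.3196] [[-0.3034  0.9529 -0.    ]
 [ 0.9529  0.3034  0.0004]
 [ 0.0004  0.0001 -1.    ]] [15.2026 15.1157 93.6047  0.0234 71.2736 -2.4641]
cam [0.4204 0.2981 0.4654] [ 0.0748 -0.2325 -0.9697]
{'at': [0.4441, 0.2499, 0.0741], 'confidence': 0.75}
0.95 (256, 147, 53, 56) ((283.4698181152344, 174.56394958496094), 28.10150718688965)
```

View pics/w1.png

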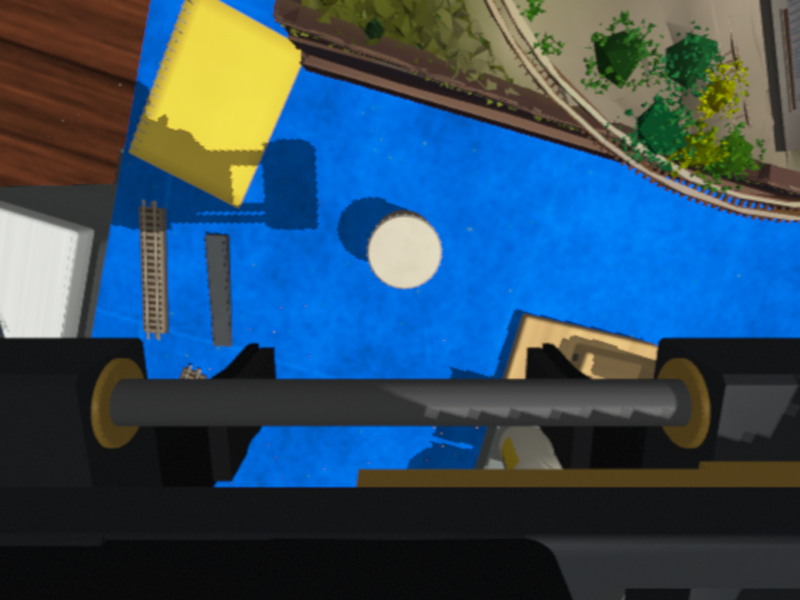

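The wrist view shows the jar's cap at about (404,250) of 800x600, clear of everything. The layout edge is more than 100 mm to the left of the jar.

Run:
```python
from h import *
np.set_printoptions(precision=4,suppress=True)
r=shot('wrist'); a=r['frame'].astype(int)
m=((a[:,:,0]>150)&(a[:,:,2]<a[:,:,0]+25)&(a[:,:,1]>140)).astype(np.uint8); m[:130]=0;m[220:]=0;m[:,:230]=0;m[:,330:]=0
cs,_=cv2.findContours(m,0,1); c=max(cs,key=cv2.contourArea); (u,v),(d1,d2),_=cv2.fitEllipse(c); print(u,v,d1,d2)
print(onplane(r,(u,v),.075), onplane(r,(u-d1/2,v),.075),onplane(r,(u+d1/2,v),.075))
t=shot('top'); a=t['frame'].astype(int)
m=((a[:,:,0]>130)&(a[:,:,2]<a[:,:,0]+25)).astype(np.uint8); m[:240]=0;m[300:]=0;m[:,:150]=0;m[:,210:]=0
print(m.sum()); cs,_=cv2.findContours(m,0,1)
if cs:
  c=max(cs,key=cv2.contourArea);print(onplane(t,cv2.minEnclosingCircle(c)[0],.075),len(c))
```

```text
284.0447692871094 178.59817504882812 49.31672668457031 50.017791748046875
[0.4413 0.2446 0.075 ] [0.4148 0.236  0.075 ] [0.4678 0.2532 0.075 ]
585
[0.4527 0.2767 0.075 ] 168
```

Call:
{"fn": "play_rows", "kwargs": {
  "motion": [
    [[0.008,0.002,0.04,0,0,0],[0.008,0.002,0.08,0,0,0],[0.008,0.002,0.12,0,0,0],[0.008,0.002,0.16,0,0,0],[0.008,0.002,0.2,0,0,0],[0.008,0.002,0.23,0,0,0],[0.008,0.002,0.262,0,0,0],[0.008,0.002,0.262,0,0,0]]
  ]
}}

```text
time_s: 3.38
position: [0.4357, 0.2446, 0.0522]
tcp_rot: [[-0.309, 0.951, -0.012], [0.951, 0.309, -0.003], [0.0, -0.012, -1.0]]
force: [-1.0, 0.2, -0.2]
opening: 1.002
grasp_force: 0.0
```

Call:
{"fn": "play_rows", "kwargs": {
  "motion": [
    [[0,0,0,0,0,0],[0,0,0,0,0,0],[0,0,0,0,0,0],[0,0,0,0,0,0],[0,0,0,0,0,0],[0,0,0,0,0,0]]
  ],
  "fingers": 0.045
}}

```text
time_s: 3.88
position: [0.4411, 0.2451, 0.0592]
tcp_rot: [[-0.307, 0.952, 0.004], [0.952, 0.307, 0.001], [-0.0, 0.004, -1.0]]
force: [0.1, -0.6, 6.8]
opening: 0.659
grasp_force: 30.0
```

Call:
{"fn": "play_rows", "kwargs": {
  "motion": [
    [[0,0,-0.03,0,0,0],[0,0,-0.07,0,0,0],[0,0,-0.11,0,0,0],[-0.03,-0.013,-0.14,0,0,7],[-0.06,-0.026,-0.165,0,0,14],[-0.09,-0.039,-0.19,0,0,21],[-0.12,-0.052,-0.215,0,0,28],[-0.15,-0.065,-0.24,0,0,35]]
  ]
}}

```text
time_s: 4.55
position: [0.4232, 0.0812, 0.2988]
tcp_rot: [[0.299, 0.954, 0.001], [0.954, -0.299, -0.0], [0.0, 0.001, -1.0]]
force: [0.4, -0.8, -0.3]
opening: 0.657
grasp_force: 30.0
```

Call:
{"fn": "play_rows", "kwargs": {
  "motion": [
    [[0,0,0,0,0,0]]
  ]
}}

```text
time_s: 4.63
position: [0.4266, 0.078, 0.302]
tcp_rot: [[0.302, 0.953, 0.011], [0.953, -0.302, -0.004], [-0.0, 0.011, -1.0]]
force: [0.7, 0.5, -0.4]
opening: 0.665
grasp_force: 30.0
```

Call:
{"fn": "play_rows", "kwargs": {
  "motion": [
    [[-0.031,0.006,-0.02,0,0,7],[-0.062,0.013,-0.02,0,0,14],[-0.093,0.02,-0.02,0,0,21],[-0.124,0.026,-0.02,0,0,28],[-0.155,0.032,-0.02,0,0,35],[-0.186,0.039,-0.02,0,0,42],[-0.217,0.046,-0.02,0,0,49],[-0.246,0.052,-0.02,0,0,55.5]]
  ]
}}

```text
time_s: 5.3
position: [0.4011, -0.1689, 0.317]
tcp_rot: [[0.956, 0.294, 0.0], [0.294, -0.956, 0.0], [0.0, -0.0, -1.0]]
force: [0.7, 0.1, -0.7]
opening: 0.663
grasp_force: 30.0
```

Call:
{"fn": "play_rows", "kwargs": {
  "motion": [
    [[0,0,0,0,0,0],[0,0,0,0,0,0],[0,0,0,0,0,0]]
  ]
}}

```text
time_s: 5.55
position: [0.4011, -0.1669, 0.3168]
tcp_rot: [[0.954, 0.3, -0.001], [0.3, -0.954, 0.002], [-0.0, -0.002, -1.0]]
force: [-0.5, -0.3, -1.3]
opening: 0.663
grasp_force: 30.0
```

Run:
```python
from h import *
np.set_printoptions(precision=4,suppress=True)
s=bot.read_state(); print(s['position'],s['tcp_rot'][:,1],s['joint_positions'])
r=shot('wrist','w2raw.png'); a=r['frame'][:,:,::-1]
np.savez('w2.npz',**{k:np.array(r[k]) for k in r})
cv2.imwrite('pics/w2.png',cv2.resize(a,(800,600),interpolation=cv2.INTER_CUBIC))
```

```text
[ 0.4011 -0.1669  0.3168] [ 0.3    -0.9539 -0.0018] [-37.4192   9.5172 101.8348   0.0406  68.7461  35.1102]
```

View pics/w2.png

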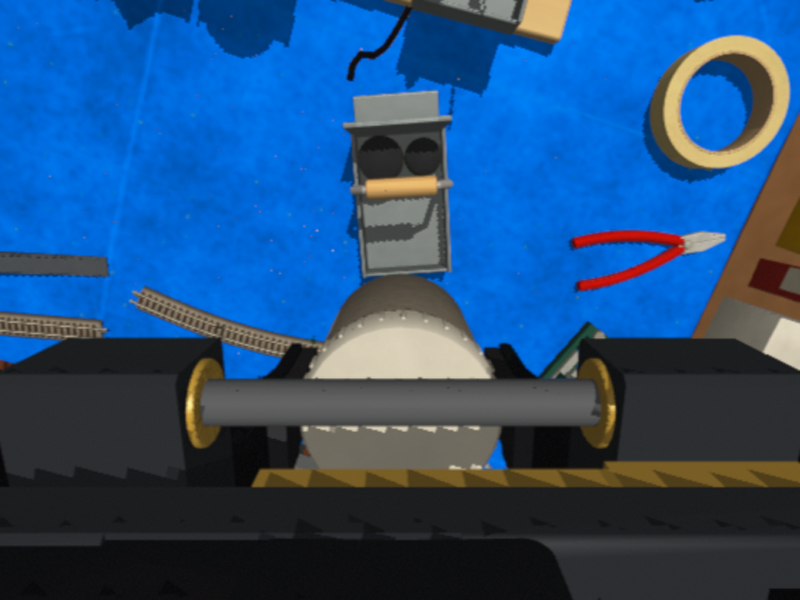

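The wrist view shows the empty caddy with its handle ends at (366,188) and (437,185), and its front rim corners at (363,277) and (450,271). The jar is held straight. I'll fit the caddy pose.

```bash
cat > fit.py <<'E'
from h import *
from scipy.optimize import least_squares
def fitpose(r,P,uv,x0):
    P=np.array(P,float)/1000; uv=np.array(uv,float)
    def W(q): 
        c,s=np.cos(q[2]),np.sin(q[2]); return np.c_[q[0]+c*P[:,0]-s*P[:,1],q[1]+s*P[:,0]+c*P[:,1],P[:,2]]
    f=lambda q:(proj(r,W(q))-uv).ravel()
    o=least_squares(f,x0,x_scale=[.01,.01,.1]); return o.x,f(o.x).reshape(-1,2)
E
python3 - <<'E'
from fit import *
np.set_printoptions(precision=4,suppress=True)
r=dict(np.load('w2.npz'))
P=[[0,25,101],[0,-25,101],[-76.5,39,28],[-76.5,-39,28]]
uv=np.array([(366,188),(437,185),(363,277),(450,271)])*.7
q,e=fitpose(r,P,uv,[.455,-.15,.3]); print(q,np.degrees(q[2]),e)
q2,e=fitpose(r,P[:2],uv[:2],[.455,-.15,.3]); print(q2,np.degrees(q2[2]))
q2,e=fitpose(r,P[2:],uv[2:],[.455,-.15,.3]); print(q2,np.degrees(q2[2]))
t=shot('top')
c,s=np.cos(q[2]),np.sin(q[2])
for n,p in dict(hL=(0,25,101),hR=(0,-25,101),fL=(-76.5,39,28),fR=(-76.5,-39,28),hook=(54.5,0,86)).items():
    p=np.array(p)/1000; print(n,proj(t,[q[0]+c*p[0]-s*p[1],q[1]+s*p[0]+c*p[1],p[2]])/.7)
# jar in hand: cap outline
s=bot.read_state(); T=s['position'];Rm=s['tcp_rot']
for z in (0,):
  cen=T+Rm@[0,0,-.016]; ang=np.linspace(0,2*np.pi,9)[:-1]
  print(np.c_[np.degrees(ang),proj(r,[cen+.03*(Rm[:,0]*np.cos(k)+Rm[:,1]*np.sin(k)) for k in ang])/.7])
E
```

```text
[ 0.4571 -0.1499  0.3633] 20.815723408654826 [[ 0.2199  0.7148]
 [-0.1644 -0.1588]
 [-0.2659 -0.6985]
 [ 0.1964 -0.0268]]
[ 0.4574 -0.1498  0.3458] 19.811383258027277
[ 0.4564 -0.1493  0.3749] 21.482049794627795
hL [[477.3658 381.775 ]]
hR [[506.0188 370.8539]]
fL [[480.6481 427.5096]]
fR [[522.9274 411.2347]]
hook [[478.1224 345.43  ]]
[[  0.     398.5631 310.9008]
 [ 45.     475.9887 341.735 ]
 [ 90.     504.1949 412.5212]
 [135.     470.838  478.3772]
 [180.     398.9999 504.3666]
 [225.     327.0633 478.5178]
 [270.     293.4307 412.7523]
 [315.     321.2987 341.9243]]
```

Call:
{"fn": "play_rows", "kwargs": {
  "motion": [
    [[0.006,0.001,0.035,0,0,-3.3],[0.012,0.002,0.07,0,0,-3.3],[0.019,0.003,0.105,0,0,-3.3],[0.019,0.003,0.142,0,0,-3.3],[0.019,0.003,0.142,0,0,-3.3],[0.019,0.003,0.142,0,0,-3.3],[0.019,0.003,0.142,0,0,-3.3]]
  ]
}}

```text
time_s: 6.23
position: [0.4216, -0.1649, 0.1765]
tcp_rot: [[0.935, 0.355, 0.002], [0.355, -0.935, -0.001], [0.001, 0.002, -1.0]]
force: [0.7, -0.4, -0.0]
opening: 0.663
grasp_force: 30.0
```

Run:
```python
from fit import *
np.set_printoptions(precision=4,suppress=True)
s=bot.read_state(); print(s['position'],s['tcp_rot'][:,0],s['tcp_rot'][:,2])
r=shot('wrist'); a=r['frame'][:,:,::-1]
q=(.4571,-.1499,.3633);c,sn=np.cos(q[2]),np.sin(q[2])
b=cv2.resize(a,(800,600),interpolation=cv2.INTER_CUBIC)
for p in [(0,25,101),(0,-25,101),(-76.5,39,28),(-76.5,-39,28)]:
    p=np.array(p)/1000; u=proj(r,[q[0]+c*p[0]-sn*p[1],q[1]+sn*p[0]+c*p[1],p[2]])[0]/.7; cv2.circle(b,tuple(int(k) for k in u),3,(0,0,255),-1)
side=shot('side'); f=side['frame'][:,:,::-1][200:330,200:330]
b2=cv2.resize(f,(500,500),interpolation=cv2.INTER_CUBIC)
o=np.zeros((500,800,3),np.uint8); o[:,:500]=b2; o[:225,500:]=cv2.resize(b,(300,225),interpolation=cv2.INTER_AREA)
cv2.imwrite('pics/c1.png',o); cv2.imwrite('pics/w3.png',b)
```

```text
[ 0.4216 -0.1649  0.1765] [0.9349 0.3549 0.0012] [ 0.0017 -0.0011 -1.    ]
```

View pics/c1.png

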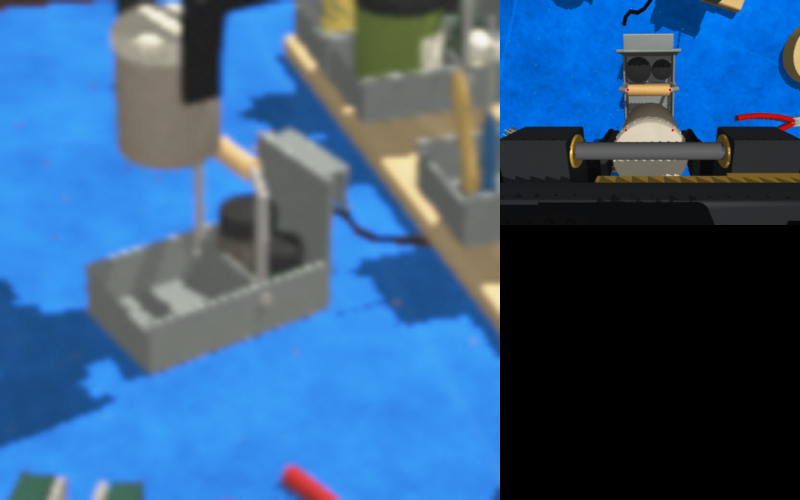

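The jar hangs upright, just forward of the handle and over the compartment. I'll check its offset in the hand numerically.

Run:
```python
from fit import *
np.set_printoptions(precision=2,suppress=True)
s=bot.read_state(); T=s['position']; r=shot('side'); cr=np.array(r['R'])[0]
for h in (-.045,-.03,-.0585): 
  c=T+[0,0,h]; print(h,((proj(r,[c-.029*cr,c,c+.029*cr])-200)*500/130))
cf=np.array(r['R'])[2]*[1,1,0];cf/=np.linalg.norm(cf); print('near bottom',(proj(r,T+[0,0,-.0585]-.029*cf)-200)*500/130)
# edge scan
a=r['frame'][:,:,:].astype(int)
for row in (222,228,232): print(row,[(round((x-200)*3.846),tuple(a[row,x])) for x in (228,229,230,231,232,254,255,256,257,258)])
```

```text
-0.045 [[115.52 117.42]
 [167.77 117.42]
 [220.02 117.42]]
-0.03 [[114.56  92.91]
 [167.2   92.91]
 [219.83  92.91]]
-0.0585 [[116.37 139.17]
 [168.28 139.17]
 [220.19 139.17]]
near bottom [[163.07 163.36]]
222 [(108, (np.int64(57), np.int64(132), np.int64(225))), (112, (np.int64(75), np.int64(117), np.int64(182))), (115, (np.int64(98), np.int64(107), np.int64(124))), (119, (np.int64(112), np.int64(108), np.int64(99))), (123, (np.int64(118), np.int64(110), np.int64(98))), (208, (np.int64(32), np.int64(31), np.int64(33))), (212, (np.int64(31), np.int64(32), np.int64(36))), (215, (np.int64(34), np.int64(46), np.int64(68))), (219, (np.int64(39), np.int64(81), np.int64(141))), (223, (np.int64(49), np.int64(123), np.int64(218)))]
228 [(108, (np.int64(60), np.int64(150), np.int64(241))), (112, (np.int64(70), np.int64(138), np.int64(226))), (115, (np.int64(92), np.int64(119), np.int64(168))), (119, (np.int64(109), np.int64(109), np.int64(111))), (123, (np.int64(115), np.int64(108), np.int64(97))), (208, (np.int64(128), np.int64(120), np.int64(105))), (212, (np.int64(128), np.int64(121), np.int64(107))), (215, (np.int64(123), np.int64(122), np.int64(132))), (219, (np.int64(101), np.int64(129), np.int64(194))), (223, (np.int64(68), np.int64(137), np.int64(230)))]
232 [(108, (np.int64(56), np.int64(143), np.int64(238))), (112, (np.int64(65), np.int64(135), np.int64(226))), (115, (np.int64(87), np.int64(120), np.int64(180))), (119, (np.int64(106), np.int64(108), np.int64(119))), (123, (np.int64(113), np.int64(107), np.int64(96))), (208, (np.int64(124), np.int64(116), np.int64(103))), (212, (np.int64(122), np.int64(115), np.int64(103))), (215, (np.int64(117), np.int64(117), np.int64(128))), (219, (np.int64(97), np.int64(125), np.int64(192))), (223, (np.int64(67), np.int64(135), np.int64(229)))]
```

Call:
{"fn": "play_rows", "kwargs": {
  "motion": [
    [[-0.001,-0.001,0.025,0,0,0],[-0.001,-0.001,0.05,0,0,0],[-0.001,-0.001,0.07,0,0,0],[-0.001,-0.001,0.085,0,0,0],[-0.001,-0.001,0.1,0,0,0],[-0.001,-0.001,0.106,0,0,0],[-0.001,-0.001,0.11,0,0,0],[-0.001,-0.001,0.112,0,0,0]]
  ]
}}

```text
time_s: 7.05
position: [0.4201, -0.165, 0.0638]
tcp_rot: [[0.935, 0.353, 0.002], [0.353, -0.935, -0.001], [0.001, 0.002, -1.0]]
force: [0.0, 0.2, -0.3]
opening: 0.663
grasp_force: 30.0
```

Call:
{"fn": "play_rows", "kwargs": {
  "motion": [
    [[0,0,0,0,0,0],[0,0,0,0,0,0]]
  ]
}}

```text
time_s: 7.22
position: [0.42, -0.1649, 0.064]
tcp_rot: [[0.935, 0.353, 0.002], [0.353, -0.935, -0.001], [0.001, 0.002, -1.0]]
force: [-0.1, 0.1, -1.3]
opening: 0.66
grasp_force: 30.0
```

Call:
{"fn": "play_rows", "kwargs": {
  "motion": [
    [[0,0,0.001,0,0,0],[0,0,0.002,0,0,0],[0,0,0.002,0,0,0]]
  ]
}}

```text
time_s: 7.47
position: [0.4199, -0.1647, 0.0623]
tcp_rot: [[0.935, 0.354, 0.002], [0.354, -0.935, -0.001], [0.001, 0.002, -1.0]]
force: [-0.5, 1.4, 7.7]
opening: 0.661
grasp_force: 30.0
```

Call:
{"fn": "play_rows", "kwargs": {
  "motion": [
    [[0,0,0,0,0,0],[0,0,0,0,0,0],[0,0,0,0,0,0],[0,0,0,0,0,0]]
  ],
  "fingers": 0.074
}}

```text
time_s: 7.8
position: [0.4194, -0.1645, 0.0612]
tcp_rot: [[0.935, 0.353, 0.0], [0.353, -0.935, -0.0], [0.0, 0.0, -1.0]]
force: [-0.2, 0.3, 0.1]
opening: 0.828
grasp_force: 0.0
```

Call:
{"fn": "play_rows", "kwargs": {
  "motion": [
    [[0,0,-0.02,0,0,0],[0,0,-0.06,0,0,0],[0,0,-0.1,0,0,0],[0,0,-0.14,0,0,0],[0,0,-0.18,0,0,0],[0.02,0,-0.215,0,0,5],[0.05,-0.004,-0.24,0,0,11],[0.09,-0.007,-0.25,0,0,16]]
  ]
}}

```text
time_s: 8.47
position: [0.502, -0.1268, 0.316]
tcp_rot: [[0.997, 0.074, 0.006], [0.074, -0.997, -0.004], [0.006, 0.004, -1.0]]
force: [-0.3, -1.4, -0.4]
opening: 0.851
grasp_force: 0.0
```

Call:
{"fn": "play_rows", "kwargs": {
  "motion": [
    [[0.036,0.02,-0.01,0,0,0],[0.072,0.023,-0.02,0,0,0],[0.1,0.026,-0.02,0,0,0],[0.1,0.026,-0.02,0,0,0],[0.1,0.026,-0.02,0,0,0],[0.1,0.026,-0.02,0,0,0]]
  ]
}}

```text
time_s: 8.97
position: [0.6017, -0.1434, 0.33]
tcp_rot: [[0.997, 0.082, -0.003], [0.082, -0.997, 0.001], [-0.003, -0.001, -1.0]]
force: [-0.0, -0.6, -0.4]
opening: 0.852
grasp_force: 0.0
```

Run:
```python
from fit import *
np.set_printoptions(precision=4,suppress=True)
s=bot.read_state(); print(s['position'],s['tcp_rot'][:,0],s['joint_positions'])
r=shot('wrist'); a=r['frame'][:,:,::-1]
np.savez('w4.npz',**{k:np.array(r[k]) for k in r})
cv2.imwrite('pics/w4.png',cv2.resize(a,(800,600),interpolation=cv2.INTER_CUBIC))
```

```text
[ 0.6017 -0.1434  0.33  ] [ 0.9966  0.0821 -0.0031] [-23.7353  24.9365  76.4129  -0.015   78.8468  61.5568]
```

View pics/w4.png

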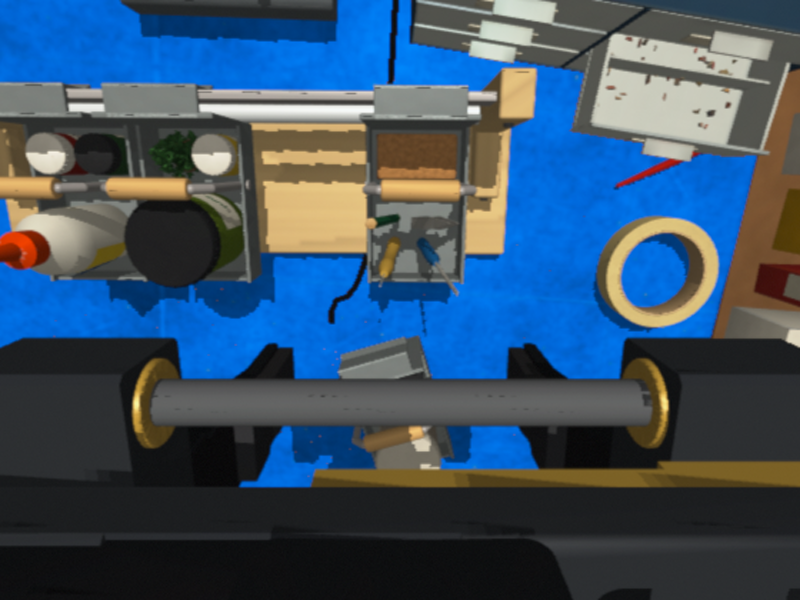

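The wrist view shows the rack. The scenery caddy's handle runs from 105 to 190 at row 188, and the tool caddy's from 381 to 461 at row 190. Their hooks span 103–198 and 374–468, and the gap lies between them at about x=285. I'll fit the gap frame.

Run:
```python
from fit import *
np.set_printoptions(precision=4,suppress=True)
r=dict(np.load('w4.npz'))
# gap frame: origin on rail middle, y mid between neighbours
P=[[-58.5,111,151],[-58.5,61,151],[-58.5,-61,151],[-58.5,-111,151],[-135,47,78],[-135,-47,78],[-135,-125,78],[-4,116,136],[-4,56,136],[-4,-56,136],[-4,-116,136]]
uv=np.array([(105,188),(190,188),(381,190),(461,190),(258,280),(370,281),(463,281),(103,100),(198,101),(374,101),(468,101)])*.7
q,e=fitpose(r,P,uv,[.71,-.06,.07]); print(q,np.degrees(q[2])); print(e/.7)
q1,e1=fitpose(r,P[:7],uv[:7],[.71,-.06,.07]); print('no hooks',q1,np.degrees(q1[2])); print(e1/.7)
q2,e1=fitpose(r,[P[i] for i in (0,1,2,3)],uv[[0,1,2,3]],[.71,-.06,.07]); print('handles',q2,np.degrees(q2[2]))
c,s=np.cos(q[2]),np.sin(q[2])
for n,p in dict(railF=(-3,0,134),railR=(3,0,134),bar=(-2,0,66),barF=(-10,0,58)).items():
    p=np.array(p)/1000; print(n,proj(r,[q[0]+c*p[0]-s*p[1],q[1]+s*p[0]+c*p[1],p[2]])[0])
a=r['frame']; 
for col in (185,200,215): print(col,[(y,)+tuple(int(k) for k in a[y,col]) for y in range(60,88)])
```

```text
[ 0.7116 -0.061   0.0811] 4.6441763258267015
[[ 6.1003  0.2096]
 [-0.4523  0.2916]
 [ 0.0781 -1.5084]
 [-1.3771 -1.4263]
 [-4.8621  2.0533]
 [-1.8457  1.1983]
 [ 0.6395  1.3186]
 [ 1.3859  0.1793]
 [ 0.2021 -0.7417]
 [-0.5661 -0.5941]
 [-0.6338 -0.515 ]]
no hooks [ 0.7118 -0.061   0.0816] 4.678008447909024
[[ 6.1297  0.0592]
 [-0.422   0.0936]
 [ 0.1259 -1.8225]
 [-1.316  -1.788 ]
 [-4.7792  1.8962]
 [-1.7546  0.9746]
 [ 0.7434  1.0396]]
handles [ 0.7113 -0.0608  0.0744] 4.260320330181311
railF [200.4878  69.3861]
railR [200.1238  62.3591]
bar [214.1357  77.5523]
barF [215.762   85.9439]
185 [(60, 0, 107, 223), (61, 0, 107, 221), (62, 79, 125, 215), (63, 170, 174, 186), (64, 199, 192, 185), (65, 190, 182, 174), (66, 180, 172, 165), (67, 176, 168, 161), (68, 167, 160, 154), (69, 120, 115, 111), (70, 68, 65, 63), (71, 64, 62, 60), (72, 97, 96, 93), (73, 178, 179, 174), (74, 232, 233, 229), (75, 240, 241, 238), (76, 244, 245, 242), (77, 239, 240, 237), (78, 230, 231, 227), (79, 218, 219, 214), (80, 204, 205, 200), (81, 188, 190, 185), (82, 170, 171, 167), (83, 148, 150, 146), (84, 122, 
[... 529 characters left out ...]
, 171, 173, 169), (83, 150, 152, 148), (84, 124, 126, 122), (85, 113, 108, 98), (86, 163, 141, 105), (87, 211, 175, 117)]
215 [(60, 0, 112, 228), (61, 0, 112, 228), (62, 48, 119, 222), (63, 135, 154, 185), (64, 201, 195, 189), (65, 182, 175, 167), (66, 183, 176, 168), (67, 176, 169, 162), (68, 168, 162, 154), (69, 133, 128, 122), (70, 73, 70, 68), (71, 63, 61, 59), (72, 85, 84, 82), (73, 159, 159, 155), (74, 231, 232, 228), (75, 240, 242, 239), (76, 245, 247, 246), (77, 244, 245, 243), (78, 235, 236, 233), (79, 221, 222, 219), (80, 207, 209, 203), (81, 192, 193, 188), (82, 174, 176, 171), (83, 152, 154, 150), (84, 127, 128, 124), (85, 112, 109, 101), (86, 156, 135, 102), (87, 213, 176, 117)]
```

Call:
{"fn": "play_rows", "kwargs": {
  "motion": [
    [[-0.03,-0.001,0,0,0,-7],[-0.06,-0.002,0,0,0,-14],[-0.09,-0.003,0,0,0,-21],[-0.12,-0.004,0.02,0,0,-28],[-0.145,-0.005,0.04,0,0,-35],[-0.145,-0.005,0.06,0,0,-42],[-0.145,-0.005,0.08,0,0,-49],[-0.145,-0.005,0.1,0,0,-56]]
  ],
  "fingers": 0.042
}}

```text
time_s: 9.68
position: [0.456, -0.1504, 0.231]
tcp_rot: [[0.485, 0.874, 0.0], [0.874, -0.485, -0.0], [-0.0, 0.0, -1.0]]
force: [0.6, 0.4, -0.1]
opening: 0.488
grasp_force: 0.0
```

Call:
{"fn": "play_rows", "kwargs": {
  "motion": [
    [[0,0,0,0,0,-7],[0,0,0,0,0,-14],[0,0,0,0,0,-21],[0,0,0,0,0,-28],[0,0,0,0,0,-35],[0,0,0,0,0,-42],[0,0,0,0,0,-50],[0,0,0,0,0,-50]]
  ]
}}

```text
time_s: 10.35
position: [0.4566, -0.1504, 0.2314]
tcp_rot: [[-0.355, 0.935, -0.001], [0.935, 0.355, 0.0], [0.0, -0.0, -1.0]]
force: [0.8, -0.4, 0.1]
opening: 0.481
grasp_force: 0.0
```

Run:
```python
from fit import *
np.set_printoptions(precision=4,suppress=True)
s=bot.read_state(); print(s['position'],s['tcp_rot'],s['opening'],s['joint_positions'])
q=(.4571,-.1499,.3633);c,sn=np.cos(q[2]),np.sin(q[2])
r=shot('side'); t=shot('top'); np.savez('s5.npz',**{k:np.array(r[k]) for k in r})
f=cv2.resize(r['frame'][180:320,190:330,::-1],(600,600),interpolation=cv2.INTER_CUBIC)
for p in [(0,25,101),(0,-25,101),(-76.5,39,28),(-76.5,-39,28),(-76.5,-39,0),(47.5,-39,0)]:
    p=np.array(p)/1000; u=(proj(r,[q[0]+c*p[0]-sn*p[1],q[1]+sn*p[0]+c*p[1],p[2]])[0]-[190,180])*600/140; cv2.circle(f,tuple(int(k) for k in u),3,(0,0,255),-1)
cv2.imwrite('pics/s5.png',f)
```

```text
[ 0.4566 -0.1504  0.2314] [[-0.3553  0.9347 -0.0006]
 [ 0.9347  0.3553  0.0002]
 [ 0.0004 -0.0005 -1.    ]] 0.4805075331328106 [-31.5761  19.8509 102.7964  -0.0099  57.3865 -52.3849]
```

View pics/s5.png

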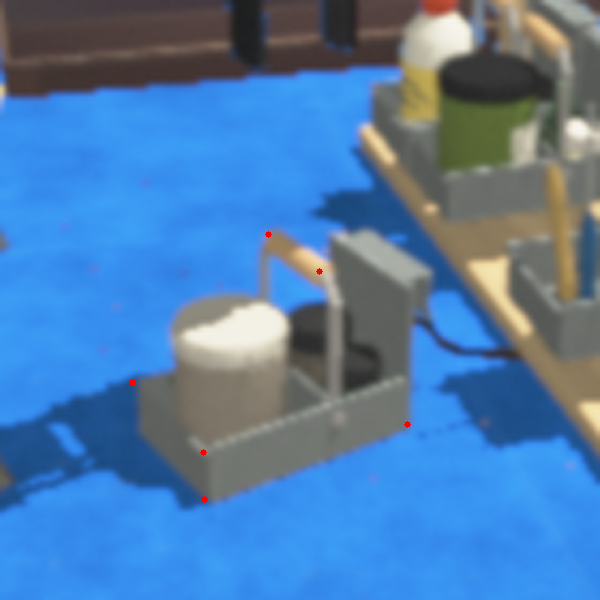

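The jar stands upright in the front compartment, and the handle projection matches at (268–325, 235–272). Now I'll descend and grip the handle.

Call:
{"fn": "play_rows", "kwargs": {
  "motion": [
    [[0,0.001,0.03,0,0,0],[0,0.001,0.06,0,0,0],[0,0.001,0.085,0,0,0],[0,0.001,0.105,0,0,0],[0,0.001,0.12,0,0,0],[0,0.001,0.127,0,0,0],[0,0.001,0.13,0,0,0],[0,0.001,0.13,0,0,0]]
  ]
}}

```text
time_s: 11.12
position: [0.4588, -0.1504, 0.101]
tcp_rot: [[-0.352, 0.936, -0.001], [0.936, 0.352, 0.0], [0.0, -0.0, -1.0]]
force: [0.2, -0.2, -0.5]
opening: 0.48
grasp_force: 0.0
```

Call:
{"fn": "play_rows", "kwargs": {
  "motion": [
    [[0,0,0,0,0,0],[0,0,0,0,0,0],[0,0,0,0,0,0],[0,0,0,0,0,0],[0,0,0,0,0,0],[0,0,0,0,0,0]]
  ],
  "fingers": 0.005
}}

```text
time_s: 11.62
position: [0.4587, -0.1505, 0.1015]
tcp_rot: [[-0.354, 0.935, -0.0], [0.935, 0.354, -0.001], [-0.0, -0.001, -1.0]]
force: [-2.0, -2.4, 1.8]
opening: 0.151
grasp_force: 30.0
```

Call:
{"fn": "play_rows", "kwargs": {
  "motion": [
    [[0,0,-0.005,0,0,0],[0,0,-0.015,0,0,0],[0,0,-0.03,0,0,0],[0,0,-0.05,0,0,0],[0,0,-0.07,0,0,0],[0,0,-0.088,0,0,0],[0,0,-0.1,0,0,0],[0,0,-0.1,0,0,0]]
  ]
}}

```text
time_s: 12.28
position: [0.46, -0.1508, 0.2033]
tcp_rot: [[-0.353, 0.935, 0.004], [0.935, 0.353, -0.002], [-0.004, 0.003, -1.0]]
force: [0.3, -1.0, -4.8]
opening: 0.15
grasp_force: 30.0
```

Run:
```python
from fit import *
np.set_printoptions(precision=4,suppress=True)
s=bot.read_state(); T=s['position'];print(T,s['tcp_rot'][:,1],s['force'],s['grasp_force'],s['opening'])
r=shot('side')
O=T-[0,0,.101]; y=s['tcp_rot'][:,1]; c,sn=y[:2]/np.hypot(*y[:2])
uv0=(proj(r,T)[0]).astype(int)-[70,40]
f=cv2.resize(r['frame'][uv0[1]:uv0[1]+140,uv0[0]:uv0[0]+140,::-1],(600,600),interpolation=cv2.INTER_CUBIC)
for p in [(-76.5,-39,28),(-76.5,-39,0),(47.5,-39,0),(47.5,-39,28),(0,-25,101)]:
    p=np.array(p)/1000; u=(proj(r,[O[0]+c*p[0]-sn*p[1],O[1]+sn*p[0]+c*p[1],O[2]+p[2]])[0]-uv0)*600/140; cv2.circle(f,tuple(int(k) for k in u),3,(0,0,255),-1)
cv2.imwrite('pics/s6.png',f)
```

```text
[ 0.46   -0.1508  0.2033] [0.9355 0.3534 0.0031] [ 0.306  -1.0283 -4.8367] 29.98852014541626 0.150083171918701
```

View pics/s6.png

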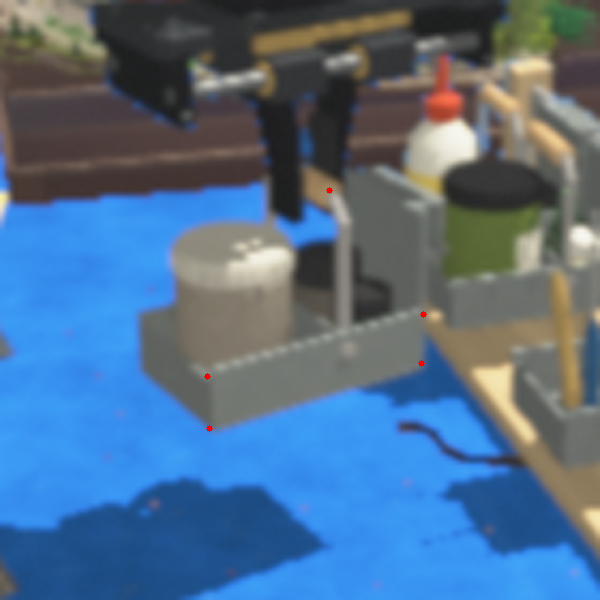

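The caddy hangs level from the gripper with the jar upright, and its predicted corners match. Next I'll turn it to the rack's yaw and line it up in front of the gap.

Call:
{"fn": "play_rows", "kwargs": {
  "motion": [
    [[0.003,0.003,-0.002,0,0,1.5],[0.01,0.01,-0.004,0,0,4],[0.02,0.021,-0.006,0,0,7],[0.03,0.032,-0.008,0,0,10],[0.04,0.043,-0.01,0,0,12.5],[0.049,0.053,-0.01,0,0,15],[0.054,0.059,-0.01,0,0,16.2],[0.056,0.061,-0.01,0,0,16.4]]
  ]
}}

```text
time_s: 13.0
position: [0.4956, -0.0749, 0.2096]
tcp_rot: [[-0.076, 0.997, -0.003], [0.997, 0.076, 0.002], [0.002, -0.003, -1.0]]
force: [-0.4, 0.3, -4.2]
opening: 0.149
grasp_force: 30.0
```

Call:
{"fn": "play_rows", "kwargs": {
  "motion": [
    [[0,0,0,0,0,0],[0,0,0,0,0,0],[0,0,0,0,0,0],[0,0,0,0,0,0]]
  ]
}}

```text
time_s: 13.33
position: [0.4958, -0.0769, 0.2109]
tcp_rot: [[-0.074, 0.997, -0.001], [0.997, 0.074, 0.0], [0.0, -0.001, -1.0]]
force: [0.1, 0.2, -3.8]
opening: 0.15
grasp_force: 30.0
```

Call:
{"fn": "play_rows", "kwargs": {
  "motion": [
    [[0,0.006,0,0,0,0],[0,0.02,0,0,0,0],[0,0.045,0,0,0,0],[0,0.075,0,0,0,0],[0,0.105,0,0,0,0],[0,0.132,0,0,0,0],[0,0.15,0,0,0,0],[0,0.157,0,0,0,0]]
  ]
}}

```text
time_s: 14.0
position: [0.6563, -0.065, 0.211]
tcp_rot: [[-0.075, 0.997, 0.004], [0.997, 0.075, -0.001], [-0.001, 0.004, -1.0]]
force: [-0.2, 0.5, -3.2]
opening: 0.152
grasp_force: 30.0
```

Call:
{"fn": "play_rows", "kwargs": {
  "motion": [
    [[0,0.001,0,0,0,0],[0,0.001,0,0,0,0],[0,0.001,0,0,0,0],[0,0.001,0,0,0,0]]
  ]
}}

```text
time_s: 14.33
position: [0.6522, -0.0646, 0.211]
tcp_rot: [[-0.075, 0.997, -0.002], [0.997, 0.075, 0.0], [0.0, -0.002, -1.0]]
force: [0.6, 0.1, -4.0]
opening: 0.151
grasp_force: 30.0
```

Run:
```python
from fit import *
np.set_printoptions(precision=4,suppress=True)
s=bot.read_state(); T=s['position'];print(T,s['tcp_rot'][:,1],s['force'])
t=shot('top'); r=shot('side'); w=shot('wrist')
A=cv2.resize(t['frame'][130:230,190:380,::-1],(800,421),interpolation=cv2.INTER_CUBIC)
cv2.imwrite('pics/top7.png',A); cv2.imwrite('pics/w7.png',w['frame'][:,:,::-1])
B=cv2.resize(r['frame'][140:300,250:410,::-1],(600,600),interpolation=cv2.INTER_CUBIC); cv2.imwrite('pics/s7.png',B)
O=np.zeros((600,800,3),np.uint8); O[:400,:400]=cv2.resize(B,(400,400)); O[400:600,:380]=cv2.resize(A,(380,200)); O[:300,400:]=cv2.resize(w['frame'][:,:,::-1],(400,300)); cv2.imwrite('pics/m7.png',O)
```

```text
[ 0.6522 -0.0646  0.211 ] [ 0.9972  0.0745 -0.0018] [ 0.5824  0.0703 -4.041 ]
```

View pics/m7.png

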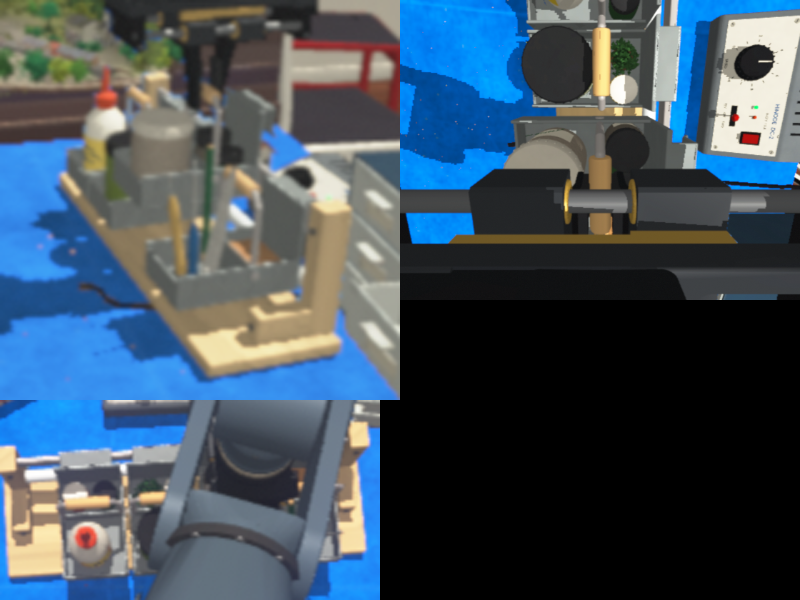

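The side view shows the caddy in the gap above the rail, with its plate at about (250,120). The wrist view shows it level beside the scenery caddy with a strip of clearance. From the kinematics, the hook is at rack x ≈ -4.8 mm and y ≈ +1 mm. I'll nudge it 2 mm to the rear and lower it.

Call:
{"fn": "play_rows", "kwargs": {
  "motion": [
    [[0,0.002,0.003,0,0,0],[0,0.002,0.01,0,0,0],[0,0.002,0.017,0,0,0],[0,0.002,0.023,0,0,0],[0,0.002,0.028,0,0,0],[0,0.002,0.032,0,0,0],[0,0.002,0.036,0,0,0],[0,0.002,0.04,0,0,0]]
  ]
}}

```text
time_s: 15.15
position: [0.6558, -0.0644, 0.1706]
tcp_rot: [[-0.075, 0.997, -0.0], [0.997, 0.075, 0.0], [0.0, -0.0, -1.0]]
force: [0.1, -0.3, -3.8]
opening: 0.15
grasp_force: 30.0
```

Call:
{"fn": "play_rows", "kwargs": {
  "motion": [
    [[0,0,0,0,0,0],[0,0,0,0,0,0]]
  ]
}}

```text
time_s: 15.32
position: [0.6556, -0.0644, 0.1709]
tcp_rot: [[-0.075, 0.997, -0.0], [0.997, 0.075, 0.0], [0.0, -0.0, -1.0]]
force: [0.9, 0.2, -3.8]
opening: 0.15
grasp_force: 30.0
```

Call:
{"fn": "play_rows", "kwargs": {
  "motion": [
    [[0,-0.001,0.002,0,0,0],[0,-0.0015,0.004,0,0,0],[0,-0.0015,0.006,0,0,0],[0,-0.0015,0.008,0,0,0],[0,-0.0015,0.01,0,0,0],[0,-0.0015,0.01,0,0,0]]
  ]
}}

```text
time_s: 15.82
position: [0.6542, -0.0645, 0.1606]
tcp_rot: [[-0.075, 0.997, -0.0], [0.997, 0.075, 0.0], [0.0, -0.0, -1.0]]
force: [0.2, 0.8, -3.8]
opening: 0.149
grasp_force: 30.0
```

Call:
{"fn": "play_rows", "kwargs": {
  "motion": [
    [[0,-0.0005,0.002,0,0,0],[0,-0.0005,0.004,0,0,0],[0,-0.0005,0.006,0,0,0],[0,-0.0005,0.008,0,0,0],[0,-0.0005,0.008,0,0,0]]
  ]
}}

```text
time_s: 16.23
position: [0.6539, -0.0646, 0.1528]
tcp_rot: [[-0.075, 0.997, 0.0], [0.997, 0.075, 0.0], [0.0, 0.0, -1.0]]
force: [1.3, -1.0, -3.7]
opening: 0.148
grasp_force: 30.0
```

Call:
{"fn": "play_rows", "kwargs": {
  "motion": [
    [[0,0,0.001,0,0,0],[0,0,0.002,0,0,0],[0,0,0.003,0,0,0],[0,0,0.003,0,0,0]]
  ]
}}

```text
time_s: 16.57
position: [0.6538, -0.0646, 0.1507]
tcp_rot: [[-0.075, 0.997, 0.0], [0.997, 0.075, -0.0], [-0.0, 0.0, -1.0]]
force: [-0.2, 0.2, 0.2]
opening: 0.15
grasp_force: 30.0
```

Call:
{"fn": "play_rows", "kwargs": {
  "motion": [
    [[0,0,0,0,0,0],[0,0,0,0,0,0],[0,0,0,0,0,0],[0,0,0,0,0,0],[0,0,0,0,0,0]]
  ],
  "fingers": 0.038
}}

```text
time_s: 16.98
position: [0.6539, -0.0646, 0.1503]
tcp_rot: [[-0.075, 0.997, 0.0], [0.997, 0.075, -0.0], [-0.0, 0.0, -1.0]]
force: [0.5, -1.1, -0.6]
opening: 0.401
grasp_force: 0.0
```

Call:
{"fn": "play_rows", "kwargs": {
  "motion": [
    [[0,0,-0.008,0,0,0],[0,0,-0.025,0,0,0],[0,0,-0.05,0,0,0],[0,0,-0.08,0,0,0],[0,0,-0.11,0,0,0],[0,-0.03,-0.14,0,0,0],[0,-0.07,-0.16,0,0,0],[0,-0.11,-0.16,0,0,0]]
  ]
}}

```text
time_s: 17.65
position: [0.5481, -0.0737, 0.3151]
tcp_rot: [[-0.076, 0.997, 0.011], [0.997, 0.076, -0.004], [-0.005, 0.01, -1.0]]
force: [0.3, -1.1, 0.5]
opening: 0.433
grasp_force: 0.0
```

Call:
{"fn": "play_rows", "kwargs": {
  "motion": [
    [[0,-0.04,0,0,0,0],[0,-0.08,0,0,0,0],[0,-0.1,0,0,0,0],[0,-0.1,0,0,0,0]]
  ]
}}

```text
time_s: 17.98
position: [0.4412, -0.0792, 0.3106]
tcp_rot: [[-0.074, 0.997, -0.003], [0.997, 0.074, 0.001], [0.001, -0.003, -1.0]]
force: [0.9, 0.1, -0.6]
opening: 0.442
grasp_force: 0.0
```

Run:
```python
from fit import *
np.set_printoptions(precision=4,suppress=True)
s=bot.read_state(); print(s['position'],s['time_s'])
t=shot('top','t8.png'); r=shot('side','s8.png')
B=cv2.resize(r['frame'][160:300,255:395,::-1],(460,460),interpolation=cv2.INTER_CUBIC)
A=cv2.resize(t['frame'][135:235,230:380,::-1],(340,227),interpolation=cv2.INTER_CUBIC)
O=np.zeros((460,800,3),np.uint8); O[:,:460]=B; O[:227,460:]=A; cv2.imwrite('pics/m8.png',O)
```

```text
[ 0.4412 -0.0792  0.3106] 17.9833
```

View pics/m8.png

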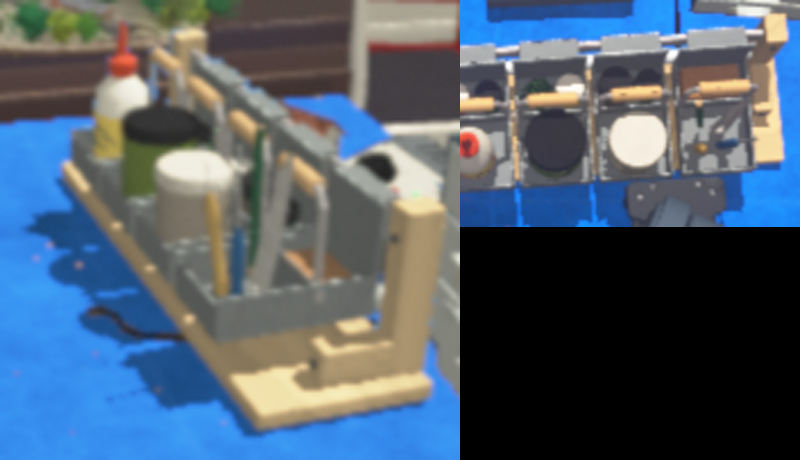

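The final picture shows the caddy hanging in line with its neighbours: the hooks and handles are collinear in the top inset and level from the side. The jar stands in its front compartment at (638,140), the neighbours haven't moved, and the arm is clear.

```bash
python3 -c "
from rig import bot
print(bot.hand_in())"
```

```text
the job is handed in; nothing more can be done
None
```

The jar stands upright in the grey caddy's front compartment, the caddy hangs by its hook in the free gap with its weight on the rail, the neighbouring caddies are where they were, and the job was handed in at about 18 s.

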